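# Switch the lime feeder to its other chute and let the batch run

## Task

Switch the lime feeder on the counter to its other side: rock its seesaw gate right over the pivot to the opposite stop (press down the raised thumb plate), and only then push the shutter fully open at its post, so that the three waiting limes run down that other chute into its tray. Nothing needs picking up: do not touch the limes, and leave everything else on the counter where it stands.

Things in the scene. Friction and masses are not known exactly. Their poses are not given: they have to be found in the camera images.
- feeder: Fixed wooden feeder, 580 mm long (y) by 130 mm. Origin: centre of its underside on the counter; x points away from the robot (turned up to 0.25 rad), y left, z up. Seesaw gate in the middle; at each y end a sloping chute and tray, side walls 76 mm, end walls 90 mm high. A 60 mm wide ramp, walls 139 to 158 mm high, comes down to the gate's middle from the back (x = 209 to 36 mm).
- gate (a joint): Angle of the seesaw gate, a 260 mm aluminium trough along the feeder's y, on a pivot along x, 100 mm above the counter. Positive: left (+y) end up. Stops at -0.24 and +0.24; an over-centre weight below tips it past level to either stop; it starts at one of them. A 36 mm ball on a stem (top at 186 mm) stands 38 mm in front of the pivot's middle. Limes roll to its low end. 4 N on a thumb plate rocks it.
- plate_left (a point): Middle of the top face of the gate's left (+y) thumb plate, flat aluminium, 44 mm (x) by 45 mm (y), 6 mm thick, on the gate's front. It lies 56 mm in front of the pivot's middle and 100 mm to its left, 34 mm above the pivot when level; it travels 48 mm in height from stop to stop. Axes as the gate's.
- plate_right (a point): The same for the right (-y) thumb plate, 100 mm to the right of the middle.
- shutter (a joint): Opening in m of the steel shutter, an upright plate 52 mm wide, 4 mm thick, across the foot of the ramp, 50 mm behind the pivot's middle, top 156 mm above the counter; it holds the limes back. 0 shut (starts within 4 mm of it), 0.070 fully open. Slides only to the feeder's left (+y), takes under 3 N and stays where left.
- post_top (a point): Middle of the top of the shutter's post, a square upright steel post 12 by 12 mm, 205 mm above the counter, whose upper 49 mm stand clear above the shutter plate. It moves with the shutter; when shut it stands 45 mm to the left (+y) of the ramp's middle line.
- tray_left (a point): Middle of the left (+y) chute and tray, 30 mm above the counter on its sloping floor, 205 mm from the feeder's middle; axes as the feeder.
- tray_right (a point): Middle of the right (-y) chute and tray, likewise.
- lime0_center (a point): Centre of the first (lowest) of the three limes, balls of 44 mm, 55 g, waiting in a row on the ramp behind the shutter.
- lime1_center (a point): Centre of the second of the three limes, balls of 44 mm, 55 g, waiting in a row on the ramp behind the shutter.
- lime2_center (a point): Centre of the third (highest) of the three limes, balls of 44 mm, 55 g, waiting in a row on the ramp behind the shutter.
- mug: White mug, 76 mm across and 85 mm high; a bystander to be left alone. Origin: about the middle of its underside.
- jar: Amber glass jar, 60 mm across and 90 mm high; a bystander to be left alone. Origin: about the middle of its underside.
- mill: Dark wooden pepper mill, 52 mm across and 133 mm high; a bystander to be left alone. Origin: about the middle of its underside.
- oil: Green glass bottle, 60 mm across and 190 mm high; a bystander to be left alone. Origin: about the middle of its underside.
- spoon: Wooden spoon lying on the counter; a bystander to be left alone. Origin: under its middle.
- egg_cup: Blue egg cup, 48 mm across and 50 mm high; a bystander to be left alone. Origin: about the middle of its underside.
- ramekin: White bowl, 90 mm across and 45 mm high; a bystander to be left alone. Origin: about the middle of its underside.
- lime0: The same lime as a body; its origin turns with it, use the centre point.
- lime1: The same lime as a body; its origin turns with it, use the centre point.
- lime2: The same lime as a body; its origin turns with it, use the centre point.
Mind the look-alikes: they are no part of the job. Leave any purple or red look-alike of the lime1 alone. Leave any orange or red look-alike of the lime0 alone.

How it is judged:
On the way, in this order (a step that is already met when the one before it is completed fails the run):
1. the gate is rocked over to its other stop, the shutter still shut (distance of plate_left from where it was at the start of the episode above 0.026 m and (value of joint gate above 0.225 rad or value of joint gate below -0.225 rad) and value of joint shutter below 0.015 m), for 0.2 s.
2. then the shutter is pushed open (value of joint shutter above 0.06 m), for 0.1 s.
At the end, for the whole second after the job is handed in: The gate rests at the stop opposite to the one it started at (beyond 0.225 rad), the shutter is open by more than 60 mm, and all three limes lie at rest in the tray at the gate's low end (distance of plate_left from where it was at the start of the episode above 0.026 m and (value of joint gate above 0.225 rad or value of joint gate below -0.225 rad) and ((value of joint gate above 0.225 rad and x of lime0_center in the frame of tray_right between -0.06 and 0.06 m and y of lime0_center in the frame of tray_right between -0.085 and 0.085 m and z of each of lime0_center, lime1_center, lime2_center in the frame of tray_right below 0.075 m and x of lime1_center in the frame of tray_right between -0.06 and 0.06 m and y of lime1_center in the frame of tray_right between -0.085 and 0.085 m and x of lime2_center in the frame of tray_right between -0.06 and 0.06 m and y of lime2_center in the frame of tray_right between -0.085 and 0.085 m) or (value of joint gate below -0.225 rad and x of lime0_center in the frame of tray_left between -0.06 and 0.06 m and y of lime0_center in the frame of tray_left between -0.085 and 0.085 m and z of each of lime0_center, lime1_center, lime2_center in the frame of tray_left below 0.075 m and x of lime1_center in the frame of tray_left between -0.06 and 0.06 m and y of lime1_center in the frame of tray_left between -0.085 and 0.085 m and x of lime2_center in the frame of tray_left between -0.06 and 0.06 m and y of lime2_center in the frame of tray_left between -0.085 and 0.085 m)) and value of joint shutter above 0.06 m and linear speed of each of lime0, lime1, lime2 below 0.03 m/s); the robot touches nothing.
It fails at once if a lime is touched by the robot (contact force between any of the arm, the fingers and lime0 above 0.3 N or contact force between any of the arm, the fingers and lime1 above 0.3 N or contact force between any of the arm, the fingers and lime2 above 0.3 N).
It fails at once if a bystander is moved by more than 25 mm or lifted (distance of any of mug, jar, mill, oil, spoon, egg_cup, ramekin from where it was at the start of the episode above 0.025 m).
It also fails if it takes over 48 s, if anything falls off the work surface, if the arm or the gripper's body presses on something with over 40 N, if the wrist force passes 120 N, or if a joint passes its speed limit or range.

## Robot

A 6-joint arm with a two-finger parallel gripper is mounted at the origin on the work surface. World frame = base frame: x ahead of the robot, y to its left, z up, the work surface at z = 0. Lengths are in m, angles in rad, forces in N, time in s.
With the tool pointing down it reaches from about 0.275 to 0.75 m from the base axis. Payload 10.2 kg.
Tool frame: the origin (TCP) lies midway between the tips of the shut fingers; the grasp point (between the pads) lies 19 mm behind it (ctrl.hold_point_z is the distance from the TCP to the grasp point, in m); z points along the fingers, y is the line along which they close (so a half turn about z gives the same grasp; the last joint's range is limited). The gripper opens to 88 mm and grips with 3 to 60 N. Pads are 18 mm wide; open, the fingers measure 123 mm over their backs; the gripper's body (75 mm by 187 mm) begins 45 mm behind the grasp point.
Start: joints at [1.009, 0.313, 1.498, -0, 1.331, -0.223], TCP at [0.174, 0.495, 0.239] pointing down, gripper open.
Joint ranges: [-2.94, 2.94], [-0.97, 2.17], [0.19, 2.56], [-1.23, 4.37], [0.02, 3.11], [-2.88, 2.88]. Speed limits (rad/s): [2.39, 2.39, 3.01, 3.14, 3.14, 3.14].

## Interface

Orientations are given as a rotation vector (axis times angle).
In Python, from bench import ctrl gives the robot as it stands. The module is installed in compiled form; this text tells all that it offers.
- The arm moves only by the tool step_arm, never from a script. Its argument "commands" is a list of rows, each a list of 7 numbers: the turn, a rotation vector about the tool's x, y, z in degrees, then the shift along the tool's x, y, z in cm, then the finger opening in cm, from 0 to 8.81. A call has exactly 5 rows; each row shifts and turns the commanded pose from where the row before left it, along the tool's axes as they then stand; what a row does not reach is not made up. A row lasts 1/10 s, in which the tool goes at most 50 mm and 8.59 degrees, less where a joint would pass 70% of its speed; a pose out of reach is approached as far as the arm can. A call with a gripper value outside its range is refused whole. The fingers move at their own pace and stop on an object; "squeeze" is the grip in N (left out, the last holds). Time passes only in rows, so rows that do not move let the fingers close, or fill a call up. It gives the time, the measured TCP pose, the force, the opening and the grip force at its end, in the units of the state.
- ctrl.read_state(): the state, without advancing time (a new reading comes with each control period).
- ctrl.grab_frame(name): name is "side" or "top"; returns a dict with "color" (420x560x3 uint8, red, green, blue), "fx", "fy", "cx", "cy" (pixels), "R" (3x3) and "t" (3): a world point X has camera coordinates R X + t. Camera axes: x right, y down, z forward; pixel columns grow to the right and rows downward; lengths in m; the calibration is good to about 2 mm. A picture is of the moment at which its call begins. There is no depth.
- ctrl.job_done(): hands the job in; it is judged then, once.
The state is a dict: "time": time; "joints": joint angles; "joint_vel": joint speeds; "joint_efforts": joint torques, N m; "eef_pos": TCP position; "ee_rot": TCP orientation; "force": force on the tool from outside, world axes, zero at the start; "wrist_torque": the same for the moment, N m; "opening": finger opening in m; "finger_force": force on a finger pad.
Only numpy, scipy, OpenCV 4.12 (cv2) and the standard library are available. Lean on these libraries where they do the work, as an engineer would, in place of code of your own. Each camera call takes 0.05 s, during which the arm holds its last target. There are 200 camera calls.

## Working session

There is one attempt and no reset: what is moved stays moved. The work goes in short steps, Python scripts to look and compute and a tool call to move; the robot and the scene stay as the last step left them, time stands still between calls to the robot, and variables do not carry over. Pictures are saved under pics/ and viewed, at most 10 in all, crops included, and the job is handed in when it is done.

Besides the shell and the picture viewer there is one more tool, called as name(argument=value, ...) on one line, values as JSON. step_arm: Moves the arm, as the interface text tells. Its arguments: {"type":"object","properties":{"commands":{"type":"array"},"squeeze":{"type":"number"}},"required":["commands"]}

```bash
mkdir -p pics
cat > h.py <<'E'
import numpy as np, cv2
from bench import ctrl
def ray(f,u,v):
    R=np.array(f["R"]);t=np.array(f["t"])
    d=R.T@np.array([(u-f["cx"])/f["fx"],(v-f["cy"])/f["fy"],1]); return -R.T@t,d/np.linalg.norm(d)
def onz(f,u,v,z):
    o,d=ray(f,u,v); return o+d*(z-o[2])/d[2]
def tri(f1,p1,f2,p2):
    o1,d1=ray(f1,*p1);o2,d2=ray(f2,*p2)
    s=np.linalg.lstsq(np.c_[d1,-d2],o2-o1,rcond=None)[0]
    a=o1+d1*s[0];b=o2+d2*s[1]; return (a+b)/2,np.linalg.norm(a-b)
def proj(f,X):
    c=np.array(f["R"])@np.array(X)+np.array(f["t"]); return c[0]/c[2]*f["fx"]+f["cx"],c[1]/c[2]*f["fy"]+f["cy"]
def save(f,n,s=1.4): cv2.imwrite(n,cv2.resize(f["color"][:,:,::-1],None,fx=s,fy=s))
E
python3 - <<'E'
from h import *
import pickle
F={n:ctrl.grab_frame(n) for n in("side","top")}
pickle.dump(F,open("f0.pkl","wb"))
for n in F:
    save(F[n],f"pics/{n}0.png"); print(n,-np.array(F[n]["R"]).T@F[n]["t"],F[n]["fx"])
s=ctrl.read_state();print(s["eef_pos"],s["ee_rot"],s["time"])
print(cv2.Rodrigues(np.array(s["ee_rot"],float))[0].round(3))
E
```

```text
side [0.50960505 0.76346764 0.79010092] 395.09899217010974
top [0.46790362 0.04688667 1.03611917] 429.59393021589466
[0.17438007 0.49497105 0.23825336] [-5.29618314e-01 -3.09619616e+00  1.61106624e-03] 0.1
[[-0.943  0.332 -0.001]
 [ 0.332  0.943 -0.001]
 [ 0.    -0.001 -1.   ]]
```

View pics/side0.png

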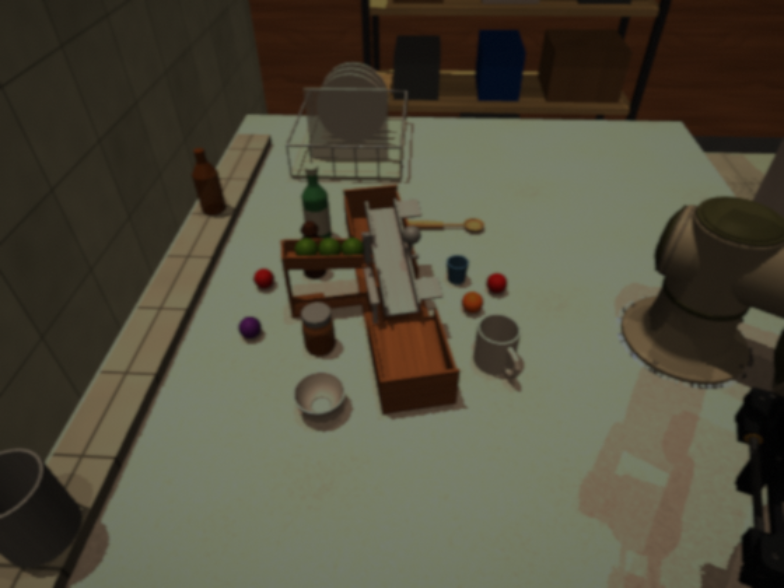

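View pics/top0.png

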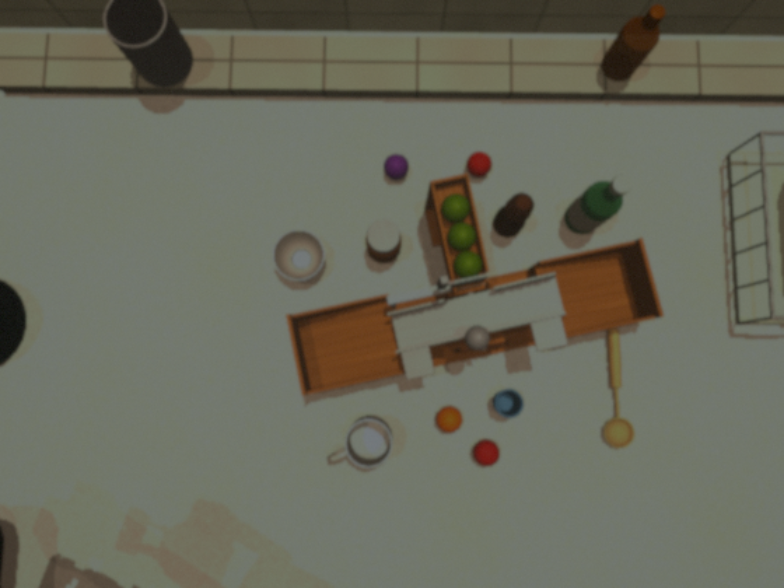

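The side view shows the feeder with the gate at about (395,255), plates at about (427,290) and (408,208), and the ball at (410,235). The top view has the limes at (467,264), (461,236) and (456,208), the post at about (443,285), and the plates at (417,360) and (548,333). The round candidates are three green balls on the ramp, plus purple (396,166), red (479,163), red (486,452) and orange (449,418) on the counter. The green ones on the ramp are the limes. Next, enlarged crops.

Run:
```python
from h import *
import pickle
F=pickle.load(open("f0.pkl","rb"))
a=F["top"]["color"][115:290,200:480];b=F["side"]["color"][125:295,190:340]
g=lambda x:np.clip(255*(x/255.)**.6,0,255).astype(np.uint8)[:,:,::-1]
cv2.imwrite("pics/ct.png",cv2.resize(g(a),None,fx=2.8,fy=2.8,interpolation=2))
cv2.imwrite("pics/cs.png",cv2.resize(g(b),None,fx=3.5,fy=3.5,interpolation=2))
```

```text
(no output)
```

View pics/ct.png

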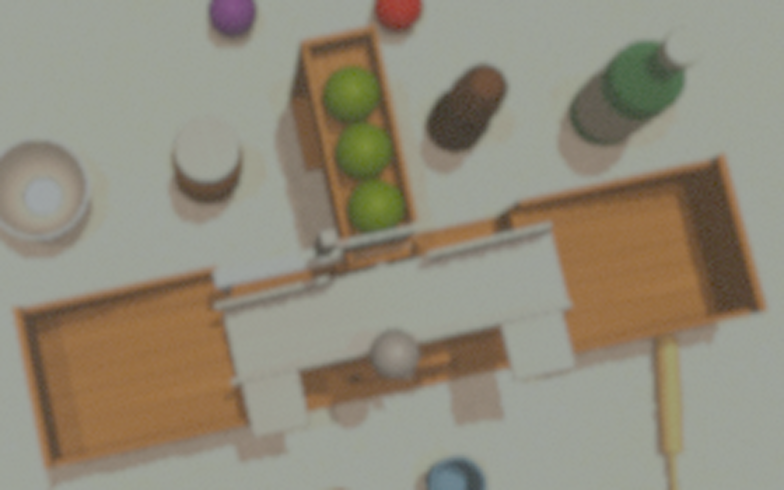

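View pics/cs.png

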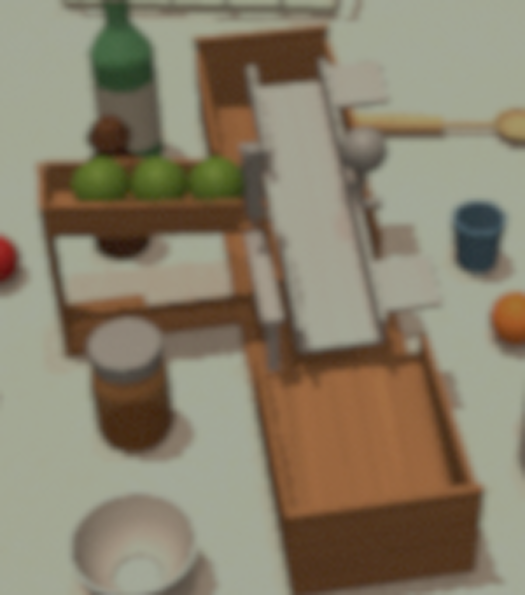

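The crops show that the right plate (ct 540,345; cs 357,83) throws the longer shadow, so it looks raised. The left plate is at (ct 273,400; cs 405,280). The post top is at about (ct 325,240; cs 253,150), and the limes are the three green balls. Now I'll triangulate.

Run:
```python
from h import *
import pickle
F=pickle.load(open("f0.pkl","rb"));T,S=F["top"],F["side"]
ct=lambda u,v:(u/2.8+200-.3,v/2.8+115-.3); cs=lambda u,v:(u/3.5+190-.3,v/3.5+125-.3)
for n,a,b in [("plR",(540,345),(357,83)),("plL",(273,400),(405,280)),("ball",(394,354),(363,149)),("post",(325,240),(252,150)),("l0",(376,205),(215,178)),("l2",(351,95),(100,178))]:
    print(n,*tri(T,ct(*a),S,cs(*b)))
P=[onz(T,*ct(*p),.09) for p in [(17,310),(48,467),(763,307),(722,158)]]
print(np.round(P,3)); c=np.mean(P,0)[:2]; dy=(P[0]+P[1]-P[2]-P[3])[:2]; y=dy/np.linalg.norm(dy); x=np.array([y[1],-y[0]])
print(c,np.arctan2(x[1],x[0]),np.linalg.norm(dy)/2)
w=lambda a,b,z:np.r_[c+x*a+y*b,z]
s_,c_=np.sin(.24),np.cos(.24)
for nm,g in(("right up",-.24),("left up",.24)):
  for sg in(1,-1):
    yy,zz=sg*.1,.034; q=w(-.056,yy*np.cos(g)-zz*np.sin(g),.1+yy*np.sin(g)+zz*np.cos(g))
    u,v=proj(T,q);a,b=proj(S,q);print(nm,"plate",sg,q.round(3),((u-200)*2.8,(v-115)*2.8),((a-190)*3.5,(b-125)*3.5))
q=w(-.05+.1,.045,.205);u,v=proj(T,q);a,b=proj(S,q);print("post",q,((u-200)*2.8,(v-115)*2.8),((a-190)*3.5,(b-125)*3.5))
```

```text
plR [ 0.53663184 -0.1910595   0.15264748] 0.001718254082820367
plL [0.49394121 0.00253534 0.11081962] 0.0007127380207407287
ball [ 0.52778003 -0.08193566  0.16638268] 0.0024503529371301693
post [ 0.60513185 -0.028494    0.20193213] 0.0033717258366538776
l0 [ 0.64109311 -0.07221618  0.14201261] 0.0012549991020930071
l2 [ 0.72393173 -0.05183021  0.15413982] 0.0039002780214679364
[[ 0.562  0.205  0.09 ]
 [ 0.439  0.176  0.09 ]
 [ 0.573 -0.384  0.09 ]
 [ 0.693 -0.356  0.09 ]]
[ 0.56685134 -0.08966415] 0.2321073854350519 0.575750795974448
right up plate 1 [ 0.488 -0.     0.109] (np.float64(275.5220507674512), np.float64(406.386719277411)) (np.float64(412.2670911854757), np.float64(278.41911843681146))
right up plate -1 [ 0.533 -0.189  0.157] (np.float64(538.2732625845442), np.float64(347.7178118710539)) (np.float64(361.61725335805966), np.float64(79.19010677548785))
left up plate 1 [ 0.492 -0.016  0.157] (np.float64(300.52138953417807), np.float64(400.2208482658984)) (np.float64(409.935789168621), np.float64(214.74313799980638))
left up plate -1 [ 0.537 -0.205  0.109] (np.float64(542.1285824122069), np.float64(347.50887446779603)) (np.float64(357.0011060274056), np.float64(115.8791478315047))
post [ 0.60515923 -0.03436943  0.205     ] (np.float64(333.01129143418245), np.float64(236.13410289491932)) (np.float64(253.85523614120302), np.float64(140.940454842235))
```

The right plate is the raised one, at about (0.536,-0.190,0.155), with feeder yaw of about 0.23. I'll close the fingers and turn the tool so the closing axis lies along feeder x. That keeps the body clear of the ball.

step_arm(commands=[[0,0,8.2,0,0,-1,0],[0,0,8.2,0,0,-1,0],[0,0,8.2,0,0,-1,0],[0,0,8.2,0,0,-1,0],[0,0,8.2,0,0,-1,0]])

```text
time: 0.6
eef_pos: [0.1744, 0.495, 0.2888]
ee_rot: [-1.589, -2.71, 0.001]
force: [0.5, 0.3, 0.3]
opening: 0.0501
finger_force: 0.0
```

step_arm(commands=[[0,0,8.2,0,0,0,0],[0,0,8.2,0,0,0,0],[0,0,0,0,0,0,0],[0,0,0,0,0,0,0],[0,0,0,0,0,0,0]])

```text
time: 1.1
eef_pos: [0.1745, 0.4951, 0.2886]
ee_rot: [1.948, 2.465, -0.001]
force: [-0.4, -0.3, 0.0]
opening: 0.0103
finger_force: 0.0
```

```bash
cat > go.py <<'E'
import sys
from h import *
s=ctrl.read_state();R=cv2.Rodrigues(np.array(s["ee_rot"],float))[0];p=np.array(s["eef_pos"])
print("t",s["time"],"p",p.round(4),"yaw y-axis",np.arctan2(R[1,1],R[0,1]).round(3),"opening",s["opening"],"F",np.round(s["force"],1))
print("tool cm",(R.T@(np.array([float(a) for a in sys.argv[1:4]])-p)*100).round(2))
E
python3 go.py .532 -.191 .288
```

```text
t 1.1 p [0.1745 0.4951 0.2886] yaw y-axis 0.233 opening 0.010292475780404353 F [-0.4 -0.3  0. ]
tool cm [-7.501e+01  1.894e+01  7.000e-02]
```

step_arm(commands=[[0,0,0,-3.75,0.95,0,0],[0,0,0,-3.75,0.95,0,0],[0,0,0,-3.75,0.95,0,0],[0,0,0,-3.75,0.95,0,0],[0,0,0,-3.75,0.95,0,0]])

```text
time: 1.6
eef_pos: [0.2639, 0.3221, 0.2888]
ee_rot: [1.948, 2.464, 0.0]
force: [0.9, 0.1, 0.6]
opening: 0.0008
finger_force: 0.0
```

step_arm(commands=[[0,0,0,-3.75,0.95,0,0],[0,0,0,-3.75,0.95,0,0],[0,0,0,-3.75,0.95,0,0],[0,0,0,-3.75,0.95,0,0],[0,0,0,-3.75,0.95,0,0]])

```text
time: 2.1
eef_pos: [0.3529, 0.1502, 0.2889]
ee_rot: [1.949, 2.464, 0.001]
force: [0.2, 0.3, 0.4]
opening: 0.0004
finger_force: 0.0
```

step_arm(commands=[[0,0,0,-3.75,0.95,0,0],[0,0,0,-3.75,0.95,0,0],[0,0,0,-3.75,0.95,0,0],[0,0,0,-3.75,0.95,0,0],[0,0,0,-3.75,0.95,0,0]])

```text
time: 2.6
eef_pos: [0.442, -0.0216, 0.2888]
ee_rot: [1.949, 2.464, 0.0]
force: [1.2, 0.8, -0.2]
opening: 0.0009
finger_force: 0.0
```

step_arm(commands=[[0,0,0,-3.75,0.95,0,0],[0,0,0,-3.75,0.95,0,0],[0,0,0,-3.75,0.95,0,0],[0,0,0,-3.75,0.95,0,0],[0,0,0,0,0,0,0]])

```text
time: 3.1
eef_pos: [0.5137, -0.1607, 0.2875]
ee_rot: [-1.953, -2.46, 0.001]
force: [0.2, -0.3, 0.0]
opening: 0.0
finger_force: 0.0
```

```bash
python3 go.py .532 -.191 .175
```

```text
t 3.1 p [ 0.5137 -0.1607  0.2875] yaw y-axis 0.229 opening 3.8252723085864364e-05 F [ 0.2 -0.3  0. ]
tool cm [-3.37  1.11 11.25]
```

step_arm(commands=[[0,0,0,-1.7,0.5,2,0],[0,0,0,-1.7,0.5,2,0],[0,0,0,0,0,3,0],[0,0,0,0,0,3,0],[0,0,0,0,0,0,0]])

```text
time: 3.6
eef_pos: [0.5287, -0.1869, 0.1854]
ee_rot: [-1.945, -2.458, 0.001]
force: [-0.2, 1.1, 1.3]
opening: 0.0004
finger_force: 0.0
```

```bash
python3 go.py .532 -.193 .112
python3 - <<'E'
from h import *
T,S=ctrl.grab_frame("top"),ctrl.grab_frame("side")
g=lambda f,x,y,w,h:cv2.resize(np.clip(255*(f["color"][y:y+h,x:x+w,::-1]/255.)**.6,0,255).astype(np.uint8),(w*3,h*3),interpolation=2)
cv2.imwrite("pics/p1.png",np.hstack([g(T,300,140,130,150),g(S,220,100,130,150)]))
E
```

```text
t 3.6 p [ 0.5287 -0.1869  0.1854] yaw y-axis 0.232 opening 0.0003569676390724535 F [-0.2  1.1  1.3]
tool cm [-0.71  0.22  7.34]
```

View pics/p1.png

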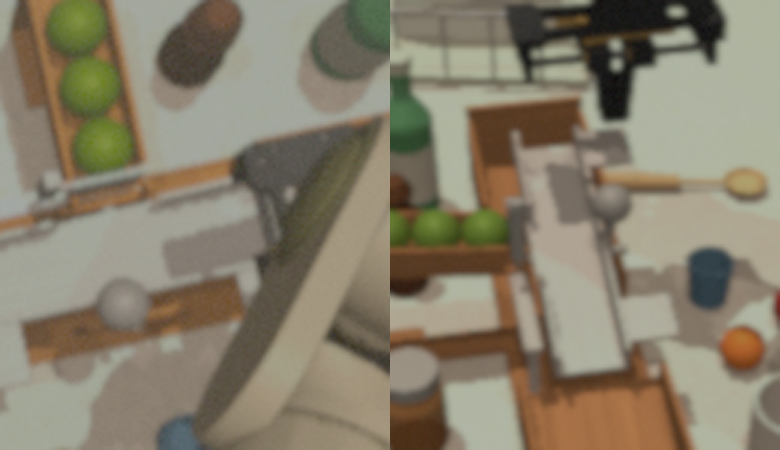

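The crop shows the fingertips (615,115) right above the right plate (610,145), with the ball and walls clear. Now I'll press.

step_arm(commands=[[0,0,0,-0.3,0.2,1.5,0],[0,0,0,0,0,1.2,0],[0,0,0,-0.1,0,1,0],[0,0,0,-0.2,0,1,0],[0,0,0,-0.2,0,0.8,0]])

```text
time: 4.2
eef_pos: [0.5341, -0.1956, 0.1333]
ee_rot: [1.951, 2.462, 0.0]
force: [0.8, -0.1, 0.2]
opening: 0.0004
finger_force: 0.1
```

step_arm(commands=[[0,0,0,-0.2,0,0.7,0],[0,0,0,-0.2,0,0.6,0],[0,0,0,0,0,0.4,0],[0,0,0,0,0,0,0],[0,0,0,0,0,0,0]])

```text
time: 4.7
eef_pos: [0.5351, -0.1994, 0.1169]
ee_rot: [1.951, 2.462, 0.0]
force: [0.1, -0.1, 0.8]
opening: 0.0002
finger_force: 0.0
```

```bash
python3 go.py .532 -.193 .112
python3 - <<'E'
from h import *
T,S=ctrl.grab_frame("top"),ctrl.grab_frame("side")
g=lambda f,x,y,w,h:cv2.resize(np.clip(255*(f["color"][y:y+h,x:x+w,::-1]/255.)**.6,0,255).astype(np.uint8),(w*3,h*3),interpolation=2)
cv2.imwrite("pics/p2.png",np.hstack([g(T,270,140,130,150),g(S,220,100,130,150)]))
E
```

```text
t 4.7 p [ 0.5351 -0.1994  0.1169] yaw y-axis 0.23 opening 0.0002340707703885822 F [ 0.1 -0.1  0.8]
tool cm [ 0.69 -0.15  0.49]
```

View pics/p2.png

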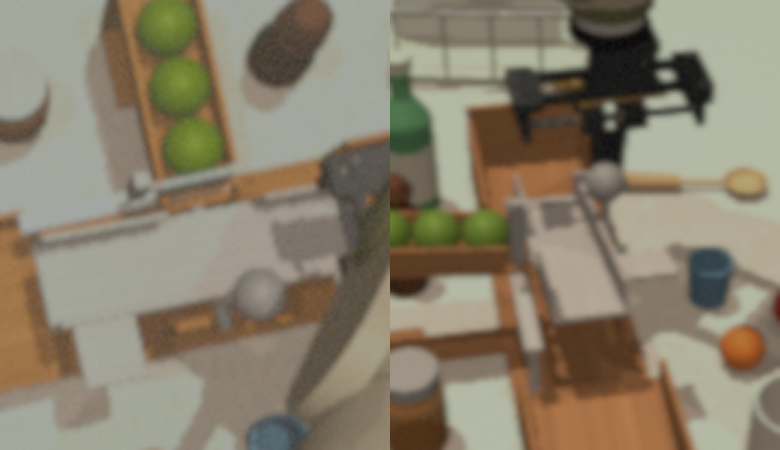

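The gate has tipped: the left end is up now (plate near crop (110,345), larger than before), with no lime moved. Next I'll rise and go beside the post, on its right at tip height 0.18, above the limes.

step_arm(commands=[[0,0,0,0,0,-2,0],[0,0,0,0,0,-4,0],[0,0,0,0,0,-4,0],[0,0,0,0,0,-4,0],[0,0,0,0,0,-3,0]])

```text
time: 5.3
eef_pos: [0.5351, -0.1994, 0.2898]
ee_rot: [1.95, 2.46, 0.001]
force: [0.5, -0.3, 0.3]
opening: 0.0003
finger_force: 0.0
```

```bash
python3 go.py .614 -.0735 .28
```

```text
t 5.3 p [ 0.5351 -0.1994  0.2898] yaw y-axis 0.23 opening 0.0002932586278819629 F [ 0.5 -0.3  0.3]
tool cm [10.45 10.55  0.98]
```

step_arm(commands=[[0,0,0,2.6,2.6,0,0],[0,0,0,2.6,2.6,0,0],[0,0,0,2.6,2.6,0,0],[0,0,0,2.6,2.6,0,0],[0,0,0,0,0,0,0]])

```text
time: 5.8
eef_pos: [0.6138, -0.0709, 0.2866]
ee_rot: [-1.946, -2.466, -0.001]
force: [-0.3, -0.2, -0.3]
opening: -0.0
finger_force: 0.0
```

step_arm(commands=[[0,0,0,0,0,2,0],[0,0,0,0,0,2,0],[0,0,0,0,0,2,0],[0,0,0,0,0,1.5,0],[0,0,0,0,0,0,0]])

```text
time: 6.3
eef_pos: [0.6116, -0.0747, 0.21]
ee_rot: [-1.95, -2.459, 0.002]
force: [-0.8, -0.3, 0.4]
opening: 0.0005
finger_force: 0.0
```

```bash
python3 go.py .593 .019 .182
python3 - <<'E'
from h import *
T,S=ctrl.grab_frame("top"),ctrl.grab_frame("side")
g=lambda f,x,y,w,h:cv2.resize(np.clip(255*(f["color"][y:y+h,x:x+w,::-1]/255.)**.6,0,255).astype(np.uint8),(w*3,h*3),interpolation=2)
cv2.imwrite("pics/p3.png",np.hstack([g(T,270,140,130,150),g(S,200,100,130,150)]))
E
```

```text
t 6.3 p [ 0.6116 -0.0747  0.21  ] yaw y-axis 0.23 opening 0.0004951551578086812 F [-0.8 -0.3  0.4]
tool cm [9.54 0.34 2.81]
```

View pics/p3.png

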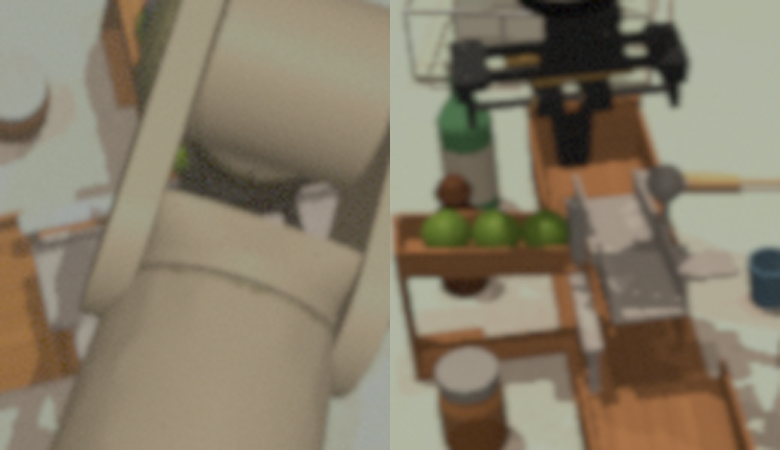

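The side crop shows the gate holding at its new stop, limes behind the shutter and fingertips (573,165) behind the post top (578,195) in depth, as planned. I'll lower and push along feeder +y.

step_arm(commands=[[0,0,0,0,0.1,1.3,0],[0,0,0,0,0.1,1.3,0],[0,0,0,0,0,0,0],[0,0,0,1,0,0,0],[0,0,0,1,0,0,0]])

```text
time: 6.9
eef_pos: [0.6098, -0.0538, 0.186]
ee_rot: [1.952, 2.461, 0.0]
force: [1.0, -0.6, -0.5]
opening: 0.0006
finger_force: 0.0
```

step_arm(commands=[[0,0,0,1,0,0,0],[0,0,0,1,0,0,0],[0,0,0,1,0,0,0],[0,0,0,1,0,0,0],[0,0,0,1,0,0,0]])

```text
time: 7.4
eef_pos: [0.5984, -0.005, 0.1859]
ee_rot: [1.951, 2.462, 0.0]
force: [0.9, -0.6, 2.0]
opening: 0.0006
finger_force: 0.7
```

step_arm(commands=[[0,0,0,0.8,0,0,0],[0,0,0,0.6,0,0,0],[0,0,0,0.4,0,0,0],[0,0,0,0.3,0,0,0],[0,0,0,0,0,0,0]])

```text
time: 7.9
eef_pos: [0.5935, 0.015, 0.1856]
ee_rot: [-1.951, -2.462, 0.0]
force: [1.0, 0.1, -0.9]
opening: 0.0001
finger_force: 0.0
```

```bash
python3 go.py .593 .019 .182
python3 - <<'E'
from h import *
T,S=ctrl.grab_frame("top"),ctrl.grab_frame("side")
g=lambda f,x,y,w,h:cv2.resize(np.clip(255*(f["color"][y:y+h,x:x+w,::-1]/255.)**.6,0,255).astype(np.uint8),(w*3,h*3),interpolation=2)
cv2.imwrite("pics/p4.png",np.hstack([g(T,270,140,130,170),g(S,200,100,130,170)]))
E
```

```text
t 7.9 p [0.5935 0.015  0.1856] yaw y-axis 0.23 opening 9.132743629672454e-05 F [ 1.   0.1 -0.9]
tool cm [0.41 0.04 0.36]
```

View pics/p4.png

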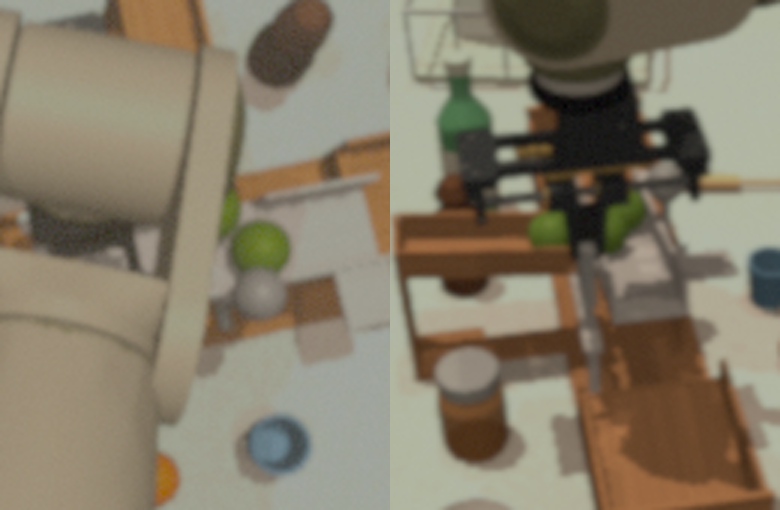

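The limes are running toward the gate's low right end ((262,250) in the top crop), and the post is in front of the fingers (585,255). I'll push the last few mm to the stop and let the limes run.

step_arm(commands=[[0,0,0,0.2,0,0,0],[0,0,0,0.2,0,0,0],[0,0,0,0.2,0,0,0],[0,0,0,0.2,0,0,0],[0,0,0,0,0,0,0]])

```text
time: 8.5
eef_pos: [0.5923, 0.0203, 0.1855]
ee_rot: [1.95, 2.458, -0.005]
force: [3.0, -12.1, -2.3]
opening: 0.0004
finger_force: 6.2
```

Contact with the stop (12 N), so it is fully open. I'll back off, rise clear and look.

step_arm(commands=[[0,0,0,-0.8,0,0,0],[0,0,0,-0.5,0,-1,0],[0,0,0,0,0,-3,0],[0,0,0,0,0,-4,0],[0,0,0,0,0,-4,0]])

```text
time: 9.0
eef_pos: [0.5945, 0.0099, 0.308]
ee_rot: [-1.951, -2.462, -0.001]
force: [-0.1, 0.1, 0.4]
opening: 0.0
finger_force: 0.0
```

step_arm(commands=[[0,0,0,4,-1,0,0],[0,0,0,4,-1,0,0],[0,0,0,4,-1,0,0],[0,0,0,4,-1,0,0],[0,0,0,4,-1,0,0]])

```text
time: 9.5
eef_pos: [0.4995, 0.1945, 0.3067]
ee_rot: [1.951, 2.462, 0.002]
force: [0.4, 0.7, 0.2]
opening: 0.0001
finger_force: 0.0
```

step_arm(commands=[[0,0,0,4,-1,0,0],[0,0,0,4,-1,0,0],[0,0,0,4,-1,0,0],[0,0,0,0,0,0,0],[0,0,0,0,0,0,0]])

```text
time: 10.0
eef_pos: [0.4437, 0.3035, 0.3064]
ee_rot: [1.949, 2.463, 0.001]
force: [0.4, 0.1, -0.4]
opening: 0.0003
finger_force: 0.0
```

Run:
```python
from h import *
T,S=ctrl.grab_frame("top"),ctrl.grab_frame("side")
g=lambda f,x,y,w,h,k:cv2.resize(np.clip(255*(f["color"][y:y+h,x:x+w,::-1]/255.)**.6,0,255).astype(np.uint8),None,fx=k,fy=k,interpolation=2)
cv2.imwrite("pics/p5.png",np.hstack([g(T,200,110,290,200,1.7),g(S,190,110,170,200,1.7)]))
c0=T["color"];h=cv2.cvtColor(c0,cv2.COLOR_RGB2HSV)
m=cv2.inRange(h,(30,120,40),(50,255,255));n,_,st,ce=cv2.connectedComponentsWithStats(m)
for i in range(1,n):
    if st[i,4]>30:
        p=onz(T,*ce[i],.055)[:2]-[.567,-.09];print(st[i,4],ce[i],"feeder",p@[.973,.23],p@[-.23,.973])
```

```text
744 [430.35215054 208.5188172 ] feeder -0.0053457756379375046 -0.21986100542617262
```

View pics/p5.png

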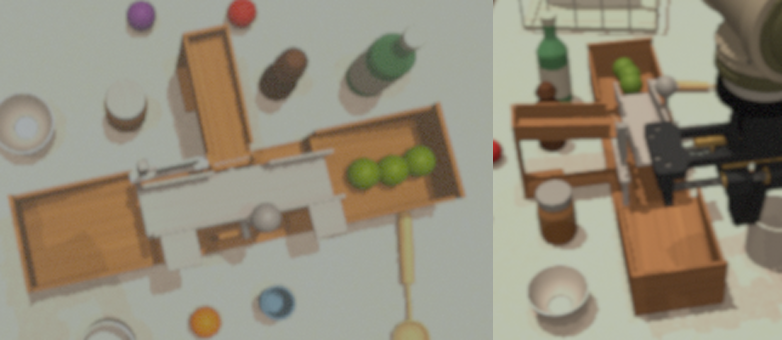

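All three limes are in the right tray, at (363,172), (393,170) and (421,160). The ramp is empty, the shutter is open with its post at (143,170), and the left end of the gate is up. I'll wait a second, check they are at rest, and hand in.

step_arm(commands=[[0,0,0,0,0,0,0],[0,0,0,0,0,0,0],[0,0,0,0,0,0,0],[0,0,0,0,0,0,0],[0,0,0,0,0,0,0]])

```text
time: 10.6
eef_pos: [0.444, 0.303, 0.3057]
ee_rot: [-1.952, -2.462, 0.0]
force: [-0.3, -0.4, -0.9]
opening: 0.0003
finger_force: 0.0
```

step_arm(commands=[[0,0,0,0,0,0,0],[0,0,0,0,0,0,0],[0,0,0,0,0,0,0],[0,0,0,0,0,0,0],[0,0,0,0,0,0,0]])

```text
time: 11.1
eef_pos: [0.4439, 0.3031, 0.3057]
ee_rot: [1.952, 2.462, 0.0]
force: [-0.7, -0.3, -0.5]
opening: 0.0001
finger_force: 0.0
```

step_arm(commands=[[0,0,0,0,0,0,0],[0,0,0,0,0,0,0],[0,0,0,0,0,0,0],[0,0,0,0,0,0,0],[0,0,0,0,0,0,0]])

```text
time: 11.6
eef_pos: [0.444, 0.303, 0.3057]
ee_rot: [1.952, 2.462, -0.0]
force: [-0.9, 0.3, -0.8]
opening: 0.0006
finger_force: 0.0
```

Run:
```python
from h import *
def circ():
    T=ctrl.grab_frame("top");h=cv2.cvtColor(T["color"],cv2.COLOR_RGB2HSV)
    m=cv2.inRange(h,(30,120,40),(50,255,255));n,_,st,ce=cv2.connectedComponentsWithStats(m)
    return [(st[i,:5].tolist(),ce[i].round(2)) for i in range(1,n) if st[i,4]>30],T
a,T=circ()
for _ in range(8): b,_T=circ()
print(a,b)
x,y,w,h,_=a[0][0]
for u in(x,x+w):
    p=onz(T,u,y+h/2,.055)[:2]-[.567,-.09];print("edge feeder y",p@[-.23,.973])
# post top: side crop not needed; top crop (143,170)
p=onz(T,143/1.7+200,167/1.7+110,.205)[:2]-[.567,-.09];print("post y",p@[-.23,.973],"x",p@[.973,.23])
```

```text
[([405, 196, 52, 25, 743], array([430.41, 208.48]))] [([405, 196, 51, 25, 745], array([430.41, 208.54]))]
edge feeder y -0.1630403206710187
edge feeder y -0.2795604917714772
post y 0.11569538692289856 x 0.04741657467055492
```

```bash
python3 -c "
from bench import ctrl
print(ctrl.job_done())"
```

```text
the job is handed in; nothing more can be done
None
```

I rocked the gate to its other stop, then pushed the shutter fully open (about 70 mm). All three limes lie at rest in the right tray, and I handed the job in with the clock at about 12 s; it gave no verdict.

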